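# Set out a reclaimed-parts order for the dispatch check

### The arm

A 7-joint arm with a two-finger parallel gripper is mounted at the origin on the work surface. World frame = base frame: x ahead of the robot, y to its left, z up, the work surface at z = 0. Lengths are in m, angles in rad, forces in N, time in s.
With the tool pointing down it reaches from about 0.4 to 0.85 m from the base axis. Payload 10.4 kg.
Tool frame: the origin (TCP) lies at the centre of the arm's flange, where the gripper is bolted on; the fingertips stand 173 mm ahead of it and the grasp point (between the pads) lies 155 mm ahead of it; x points along the fingers, y is the direction in which the jaws open and shut, and the axes are right-handed (so a half turn about x gives the same grasp; the last joint's range is limited). The gripper opens to 85 mm and grips with 20 to 120 N. Pads are 22 mm wide; open, the fingers measure 114 mm over their backs; the gripper's body (76 mm by 85 mm) begins 54 mm behind the grasp point. The pads swing forward as they close: fully open they stand 13 mm farther back than shut.
Start: joints at [1.188, 0.332, -0.065, 1.46, 0.022, 1.35, -0.088], TCP at [0.22, -0.585, 0.405] pointing down, gripper open.
Joint ranges: [-2.6, 2.6], [-0.5, 2.12], [-1.47, 1.34], [0.16, 2.42], [-1.27, 4.41], [0.06, 2.06], [-2.6, 2.6]. Speed limits (rad/s): [2.22, 2.22, 2.79, 2.79, 3.14, 3.14, 3.14].

### API

Orientations are given as a rotation vector (axis times angle).
In Python, from bench import arm, vision, order gives the robot as it stands.
- The arm moves only by the shell command python3 -m creep 'ROWS' [FORCE]. ROWS is JSON, a list of rows, each a list of 7 numbers: the shift along the tool's x, y, z in mm, then the turn, a rotation vector about the tool's x, y, z in degrees, then the opening in per cent of the stroke, from 0 (shut) to 100 (fully open). In form: [[tx, ty, tz, rx, ry, rz, grip], ...]. A call has 1 to 20 rows; each row is the pose to reach, as a shift and turn from the pose commanded when the call began, along the tool's axes at that moment; what a row does not reach only later rows make up. A row lasts 1/12 s, in which the tool goes at most 41.7 mm and 7.16 degrees, less where a joint would pass 70% of its speed; a pose out of reach is approached as far as the arm can. A call with a gripper value outside its range is refused whole. The fingers move at their own pace and stop on an object; FORCE is the grip in N (left out, the last holds). Time passes only in rows, so rows that repeat a pose let the fingers close. It gives the time, the measured TCP pose, the force and the opening at its end, in the units of the state.
- arm.observe(): the state, without advancing time (a new reading comes with each control period).
- vision.get_image(name): name is "scene" or "top"; returns a dict with "image" (400x640x3 uint8, red, green, blue), "z_map" (400x640 float32, m along the optical axis (not along the pixel's ray), 0 where there is no reading), "fovy" (degrees; the focal length in pixels is half the picture's height over the tangent of half this angle, whatever the lens; pixels are square), "cx", "cy" (the principal point, pixels), "rvec" (rotation vector, rad) and "tvec" (3), from world to camera coordinates, as OpenCV has them. Camera axes: x right, y down, z forward; pixel columns grow to the right and rows downward; lengths in m; the calibration is good to about 2 mm. A picture is of the moment at which its call begins.
- order.finish_job(): hands the job in, once; it reports no verdict.
The state is a dict: "t": time; "joint_pos": joint angles; "dq": joint speeds; "joint_efforts": joint torques, N m; "tool_pos": TCP position; "orientation": TCP orientation; "wrist_force": force on the tool from outside, world axes, zero at the start; "ft_torque": the same for the moment, N m; "width": finger opening in m.
Only numpy, scipy, OpenCV 4.12 (cv2) and the standard library are available. Lean on these libraries where they do the work, as an engineer would, in place of code of your own. Each camera call takes 0.05 s, during which the arm holds its last target.

### The job

Set out this order on the black mats for the dispatch check, each thing upright and centred in its yellow outline: the small carton beside the rear lamp's red lens with the black-and-green relay centred on top of the carton, the white-and-orange oil filter between the two wheel hubs, and the steel belt pulley beside the starter motor's brass gear end. Leave the glue bottle, the tape roll and the label roll where they stand.

Things in the scene. Friction and masses are not known exactly. Their poses are not given: they have to be found in the camera images.
- filter_mid (a point): Oil filter: white upright can with an orange band, diameter 56 mm, height 80 mm (the top 10 mm narrows to 44 mm), about 0.28 kg. The point is its centre, 40 mm above its underside; z is its axis, up.
- carton_mid (a point): Small closed cardboard carton with a paler strip of tape, 56 by 56 mm, 50 mm high, about 0.16 kg. The point is its centre, 25 mm above its underside; x and y are square to its sides, z up.
- relay_mid (a point): Relay: black square plastic box with a green top, 44 by 44 mm, 32 mm high, about 0.08 kg. The point is its centre, 16 mm above its underside; x and y are square to its sides, z up.
- pulley_mid (a point): Belt pulley: grooved steel disc lying flat, blue seal on top, diameter 54 mm, height 34 mm, about 0.2 kg. The point is its centre, 17 mm above its underside; z is its axis, up.
- lamp_mat: Fixed black mat, 170 (x) by 220 (y) mm, top at z = 4 mm; origin: centre of its underside, -x side towards the robot. On its +x half lies a fixed rear lamp (x 18 to 74, top at 50 mm): red lens to +y, grey housing to -y. Before it, two yellow square outlines, 80 mm inside: beside the red lens, centre x = -38, y = +52 mm; beside the housing, x = -38, y = -52 mm.
- starter_mat: Fixed black mat, 170 (x) by 220 (y) mm, top at z = 4 mm; origin: centre of its underside, -x side towards the robot. On its +x half lies a fixed starter motor (x 20 to 75, top at 70 mm): aluminium can to +y, brass gear at the -y end. Before it, two yellow square outlines, 80 mm inside: beside the gear, centre x = -38, y = -52 mm; beside the can, x = -38, y = +52 mm.
- hub_mat: Fixed black mat, 170 (x) by 220 (y) mm, top at z = 4 mm; origin: centre of its underside, -x side towards the robot. Two dark steel wheel hubs, 64 mm across, top at 36 mm, are fixed at x = 0, y = +77 and -77 mm. Between them is one yellow square outline, 80 mm inside, centred on the mat.
- glue_mid (a point): Bystander: small white glue bottle with a red nozzle, diameter 28 mm, height 58 mm, standing loose; the point is its centre, 29 mm up. To be left in place.
- tape_mid (a point): Bystander: roll of amber packing tape lying flat, diameter 50 mm, height 24 mm, loose; the point is its centre, 12 mm up. To be left in place.
- labels_mid (a point): Bystander: roll of white labels with a blue core lying flat, diameter 50 mm, height 24 mm, loose; the point is its centre, 12 mm up. To be left in place.
Not all that is in view belongs to the job. Of the things shaped like the part that bears relay_mid, the black one is meant.

How it is judged:
By the outcome, as a careful person would: the job done as asked, in the order asked, and still so for the second after the job is handed in, with the robot touching nothing.
It also fails if it takes over 115 s, if anything falls off the work surface, if the arm or the gripper's body presses on something with over 40 N, if the wrist force passes 120 N, or if a joint passes its speed limit or range.

## Working session

There is one attempt and no reset: what is moved stays moved. The work goes in short steps, Python scripts to look and compute and a shell command to move; the robot and the scene stay as the last step left them, time stands still between calls to the robot, and variables do not carry over. Pictures are saved under pics/ and viewed, and the job is handed in when it is done.

```bash
ls; mkdir -p pics
python3 - <<'E'
from bench import arm, vision, order
import cv2,numpy as np
s=arm.observe()
for k,v in s.items(): print(k,np.round(v,4))
for n in("scene","top"):
    d=vision.get_image(n)
    np.savez('pics/%s0.npz'%n,**d)
    cv2.imwrite('pics/%s0.png'%n,d['image'][:,:,::-1])
    print(n,d['fovy'],d['cx'],d['cy'],d['rvec'],d['tvec'])
E
```

```text
pics
t 0.0
joint_pos [ 1.1884  0.3329 -0.0647  1.461   0.0216  1.3499 -0.0885]
dq [-0.0002  0.0011  0.0008 -0.0002  0.0001  0.      0.0015]
joint_efforts [-1.30000e-03 -6.25442e+01  4.81000e-02 -3.91607e+01  1.61000e-02
  9.80000e-03  0.00000e+00]
tool_pos [ 0.22   -0.5848  0.4039]
orientation [ 2.0256  0.37   -2.0263]
wrist_force [-0.3352 -0.6746 -1.074 ]
ft_torque [-0.0072 -0.0256  0.0024]
width 0.0855
scene 42.831130553893324 324.5630132576656 197.29182606932704 [ 1.3262518   1.99904563 -1.07105583] [ 0.22238661 -0.17612976  1.61811255]
top 54.210218992394346 308.89981046233237 194.79894129730698 [ 2.22494366 -2.1766061   0.07748235] [-0.03989997  0.47092106  0.9805847 ]
```

View pics/scene0.png

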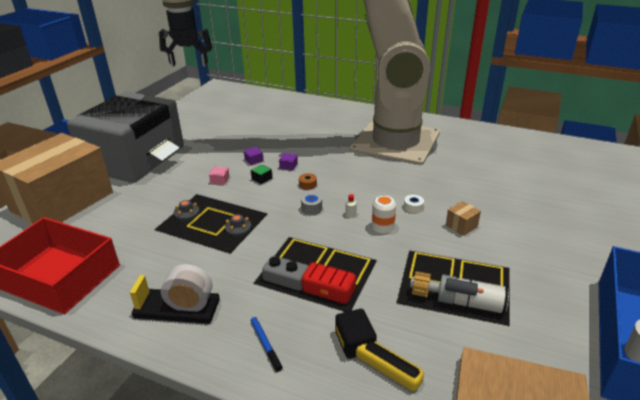

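View pics/top0.png

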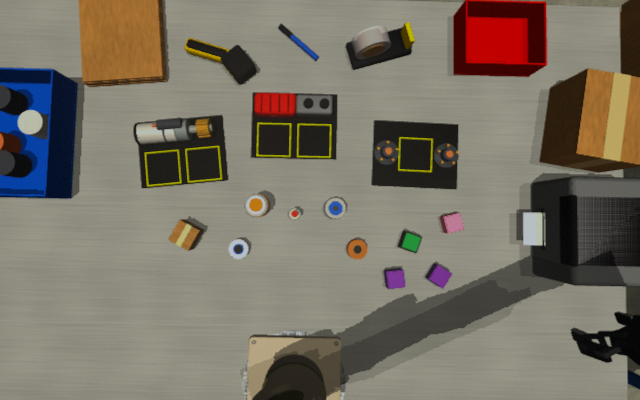

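The scene view shows the black and green relay at (261,174), the filter at (384,215), the carton at (463,218) and the pulley at (311,203). In the top view they are at (410,241), (257,205), (185,234) and (335,208). The purple and pink cubes are decoys. Next I'll measure them.

```bash
cat > h.py <<'E'
import numpy as np, cv2
def K(d):
    h=d['image'].shape[0]; f=h/2/np.tan(np.radians(float(d['fovy']))/2)
    return np.array([[f,0,float(d['cx'])],[0,f,float(d['cy'])],[0,0,1]])
def cast(d,uv,z):
    R=cv2.Rodrigues(np.array(d['rvec'],float))[0]; t=np.array(d['tvec'],float)
    C=-R.T@t; uv=np.atleast_2d(uv).astype(float)
    r=(R.T@np.linalg.inv(K(d))@np.c_[uv,np.ones(len(uv))].T).T
    return C+r*((z-C[2])/r[:,2])[:,None]
def cloud(d):
    R=cv2.Rodrigues(np.array(d['rvec'],float))[0]; t=np.array(d['tvec'],float)
    h,w=d['z_map'].shape; u,v=np.meshgrid(np.arange(w),np.arange(h))
    p=np.linalg.inv(K(d))@np.c_[u.ravel(),v.ravel(),np.ones(h*w)].T*d['z_map'].ravel()
    P=(R.T@(p-t[:,None])).T.reshape(h,w,3); P[d['z_map']==0]=np.nan
    return P
E
python3 - <<'E'
from h import *
d=dict(np.load('pics/top0.npz')); im=d['image']
P=cloud(d)
hsv=cv2.cvtColor(im,cv2.COLOR_RGB2HSV)
print('cam',-cv2.Rodrigues(d['rvec'])[0].T@d['tvec'])
# tops by depth
ob={'filter':(257,205,.08),'carton':(185,234,.05),'relay':(410,241,.032),'pulley':(335,208,.034),'glue':(294,213,.058),'tape':(357,248,.024),'labels':(239,249,.024)}
for n,(u,v,z) in ob.items():
    w=P[v-25:v+26,u-25:u+26]; m=(np.abs(w[:,:,2]-z)<.008).astype(np.uint8)
    nn,l,st,c=cv2.connectedComponentsWithStats(m)
    b=1+np.argmax(st[1:,4]); ys,xs=np.nonzero(l==b)
    uv=np.c_[xs+u-25,ys+v-25]
    W=cast(d,uv,z)[:,:2]
    r=cv2.minAreaRect((W*1000).astype(np.float32))
    print(n,'z',np.nanmedian(w[l==b][:,2]).round(4),'mean',W.mean(0).round(4),'rect',np.round(r[0],1),np.round(r[1],1),round(r[2],1),len(xs))
# yellow outlines
y=cv2.inRange(hsv,(22,120,120),(35,255,255)); y[:115]=0;y[190:]=0
cs,hh=cv2.findContours(y,cv2.RETR_CCOMP,cv2.CHAIN_APPROX_NONE)
for c,h in zip(cs,hh[0]):
    if cv2.contourArea(c)>300:
        W=cast(d,c[:,0,:],.004)[:,:2]*1000
        r=cv2.minAreaRect(W.astype(np.float32)); print('hole' if h[3]>=0 else 'outer',np.round(r[0],1),np.round(r[1],1),round(r[2],1),c.mean((0,1)).round())
cv2.imwrite('pics/topz.png',cv2.resize(im[90:290,120:480,::-1],None,fx=2.2,fy=2.2,interpolation=cv2.INTER_CUBIC))
s=dict(np.load('pics/scene0.npz'))
cv2.imwrite('pics/scz.png',cv2.resize(s['image'][130:330,150:520,::-1],None,fx=2.1,fy=2.1,interpolation=cv2.INTER_CUBIC))
E
```

```text
cam [ 0.41683999 -0.01491165  1.00544869]
filter z 0.0789 mean [0.4426 0.097 ] rect [443.4  97.2] [52.  49.6] 1.6 379
carton z 0.0492 mean [0.3668 0.2733] rect [366.8 273.3] [57.  57.2] 62.4 558
relay z 0.032 mean [ 0.3603 -0.2832] rect [ 360.3 -283.3] [45.2 43.7] 70.8 321
pulley z 0.0336 mean [ 0.4401 -0.0935] rect [440.4 -93.6] [52.2 52.3] 1.2 371
glue z 0.0582 mean [0.424 0.007] rect [424.3   7.4] [14.5 12.1] 1.3 31
tape z 0.0238 mean [ 0.3391 -0.1512] rect [ 339.3 -151.4] [47.3 47.6] 0.9 314
labels z 0.0234 mean [0.3338 0.1446] rect [333.9 143.6] [47.6 48.8] 46.5 319
outer [534.1 347.1] [87.6 88.1] 6.3 [162. 167.]
hole [534.1 347. ] [85.4 84.6] 6.9 [162. 167.]
outer [546.3 243.8] [87.7 88.1] 6.9 [203. 164.]
hole [546.3 243.9] [85.2 84.7] 6.7 [203. 164.]
outer [ 584.2 -302.2] [88.8 87.4] 88.7 [415. 154.]
hole [ 584.2 -302.5] [85.1 85.7] 88.5 [415. 154.]
outer [614.3 -38.8] [88.9 87.3] 89.2 [314. 140.]
hole [614.6 -39.9] [83.7 83. ] 1.3 [314. 140.]
outer [613.3  66. ] [86.1 87.6] 1.4 [273. 139.]
hole [614.6  64.9] [83.5 85.2] 1.4 [273. 139.]
outer [ 643.2 -825.6] [ 43.6 123. ] 81.0 [614. 137.]
```

Run:
```python
from h import *
s=dict(np.load('pics/scene0.npz')); P=cloud(s)
print('cam',-cv2.Rodrigues(s['rvec'])[0].T@s['tvec'])
for n,(u,v) in {'filter':(385,201),'carton':(461,212),'relay':(261,172),'table':(320,230),'pulley':(312,198)}.items(): print(n,P[v,u].round(4))
```

```text
cam [1.40749402 0.37006907 0.76208609]
filter [0.4449 0.1044 0.0817]
carton [0.3782 0.2733 0.0518]
relay [ 0.3709 -0.2736  0.0335]
table [ 0.5131 -0.0341  0.0036]
pulley [ 0.4387 -0.0882  0.0369]
```

View pics/topz.png

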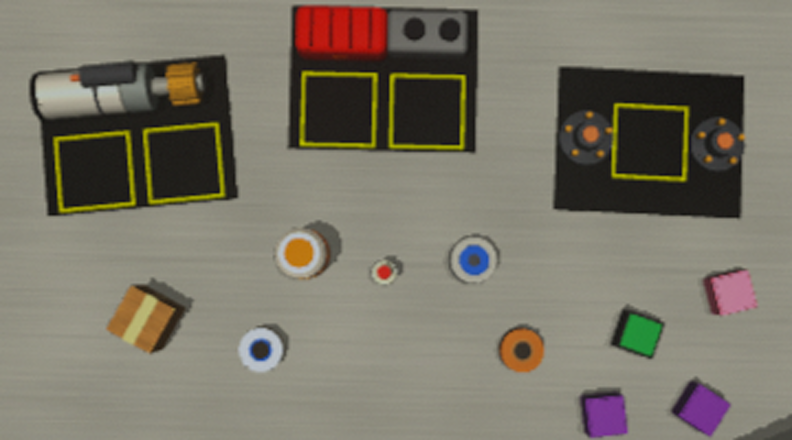

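View pics/scz.png

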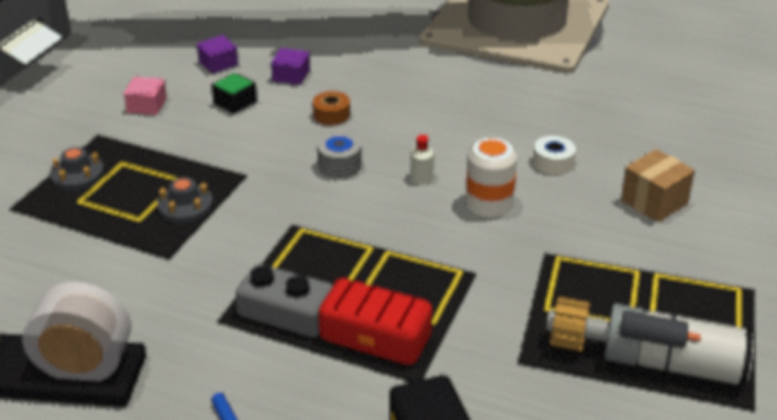

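```bash
cat >> h.py <<'E'
from scipy.spatial.transform import Rotation as Ro
def plan(pt,yaw,label=''):
    """grasp point target (mm, world), jaw yaw deg (mod 180) -> row numbers from current measured pose"""
    from bench import arm
    s=arm.observe(); R0=Ro.from_rotvec(s['orientation']); p=np.array(s['tool_pos'])*1000
    best=None
    for k in(0,180):
        a=np.radians(yaw+k); y=np.array([np.cos(a),np.sin(a),0]); x=np.array([0,0,-1.]); z=np.cross(x,y)
        R=Ro.from_matrix(np.c_[x,y,z]); r=(R0.inv()*R).as_rotvec(degrees=True)
        if best is None or np.linalg.norm(r)<np.linalg.norm(best[0]): best=(r,R)
    r,R=best; T=np.array(pt,float)+[0,0,155]
    print(label,'t',R0.inv().apply(T-p).round(1),'turn',r.round(2))
def st():
    from bench import arm
    s=arm.observe(); R=Ro.from_rotvec(s['orientation']).as_matrix()
    g=np.array(s['tool_pos'])*1000+155*R[:,0]
    print('t',round(s['t'],2),'grasp',g.round(1),'jawyaw',np.degrees(np.arctan2(R[1,1],R[0,1])).round(1),'w',round(s['width']*1000,1),'F',np.round(s['wrist_force'],1),'q',np.round(s['joint_pos'],2))
    print('toolx',R[:,0].round(3))
E
python3 - <<'E'
from h import *
st()
plan((500,-150,220),90,'wp'); plan((480,150,200),62.4,'wp2'); plan((366.8,273.3,130),62.4,'above carton')
d=dict(np.load('pics/top0.npz'));
for uv in((395,278),(438,275),(452,223)): print(cast(d,uv,.032).round(3))
E
```

```text
t 0.1 grasp [ 220.  -584.7  249. ] jawyaw -69.4 w 85.4 F [ 0.2 -0.6  0.5] q [ 1.19  0.33 -0.06  1.46  0.02  1.35 -0.09]
toolx [-0.     0.001 -1.   ]
wp t [  29.4 -308.4 -415.2] turn [2.062e+01 2.000e-02 7.000e-02]
wp2 t [  49.7 -596.2 -502.1] turn [4.822e+01 3.000e-02 7.000e-02]
above carton t [ 119.9 -751.4 -439.5] turn [4.822e+01 3.000e-02 7.000e-02]
[[ 0.269 -0.247  0.032]]
[[ 0.279 -0.354  0.032]]
[[ 0.408 -0.389  0.032]]
```

```bash
python3 - <<'E'
import re
s=open('h.py').read()
s=s.replace("for k in(0,180):","for k in(0,):"); open('h.py','w').write(s)
E
python3 - <<'E'
from h import *
plan((500,-150,230),-15,'wp'); plan((480,150,200),40,'wp2');plan((366.8,273.3,150),62.4,'wp3')
E
```

```text
wp t [  19.4 -308.4 -415.2] turn [-5.438e+01 -3.000e-02  7.000e-02]
wp2 t [  49.7 -596.2 -502.1] turn [-1.0938e+02 -7.0000e-02  5.0000e-02]
wp3 t [  99.9 -751.4 -439.5] turn [-1.3178e+02 -8.0000e-02  4.0000e-02]
```

```bash
python3 -m creep '[[1,-12,-16,-2,0,0,100],[4,-36,-48,-7,0,0,100],[6,-60,-81,-13,0,0,100],[8,-85,-114,-20,0,0,100],[10,-110,-148,-26,0,0,100],[12,-135,-182,-32,0,0,100],[14,-160,-215,-38,0,0,100],[16,-185,-249,-43,0,0,100],[18,-210,-283,-47,0,0,100],[19,-235,-316,-51,0,0,100],[20,-260,-350,-55,0,0,100],[21,-285,-384,-60,0,0,100],[22,-318,-408,-66,0,0,100],[25,-355,-422,-73,0,0,100],[28,-392,-435,-80,0,0,100],[32,-429,-448,-87,0,0,100],[36,-466,-461,-93,0,0,100],[40,-503,-472,-99,0,0,100],[44,-540,-484,-104,0,0,100],[48,-570,-494,-109,0,0,100]]'; python3 -c "
from h import *
st();plan((366.8,273.3,150),62.4,'wp3');plan((366.8,273.3,30),62.4,'grasp')"
```

```text
t: 1.77
tool_pos: [0.4808, 0.1253, 0.3566]
orientation: [0.682, 1.461, -0.682]
wrist_force: [0.6, -0.5, 1.1]
width: 0.0856
t 1.77 grasp [480.9 125.3 201.6] jawyaw 40.0 w 85.6 F [ 0.6 -0.5  1.1] q [ 0.42  0.16 -0.82  1.82  0.13  1.21  0.26]
toolx [ 0.  0. -1.]
wp3 t [  51.6    7.6 -186.7] turn [-2.244e+01  1.000e-02 -1.000e-02]
grasp t [ 171.6    7.6 -186.7] turn [-2.244e+01  1.000e-02 -1.000e-02]
```

```bash
python3 -m creep '[[10,1,-30,-4,0,0,100],[20,3,-65,-9,0,0,100],[32,4,-100,-14,0,0,100],[42,6,-140,-19,0,0,100],[50,7,-170,-22.4,0,0,100],[52,7.6,-186.7,-22.4,0,0,100],[75,7.6,-186.7,-22.4,0,0,100],[100,7.6,-186.7,-22.4,0,0,100],[120,7.6,-186.7,-22.4,0,0,100],[120,7.6,-186.7,-22.4,0,0,100]]'
python3 - <<'E'
from h import *
from bench import vision
st();plan((366.8,273.3,30),62.4,'grasp')
d=vision.get_image('scene')
cv2.imwrite('pics/a1.png',cv2.resize(d['image'][100:260,360:560,::-1],None,fx=3,fy=3))
E
```

```text
t: 2.6
tool_pos: [0.3673, 0.27, 0.2334]
orientation: [0.38, 1.541, -0.386]
wrist_force: [-0.4, -0.5, -0.7]
width: 0.0856
t 2.6 grasp [366.5 269.6  78.4] jawyaw 62.0 w 85.6 F [-0.4 -0.5 -0.7] q [ 0.15  0.28 -0.96  2.04  0.28  0.96  0.13]
toolx [-0.005 -0.002 -1.   ]
grasp t [48.4  2.9 -1.8] turn [-0.36 -0.19  0.26]
```

View pics/a1.png

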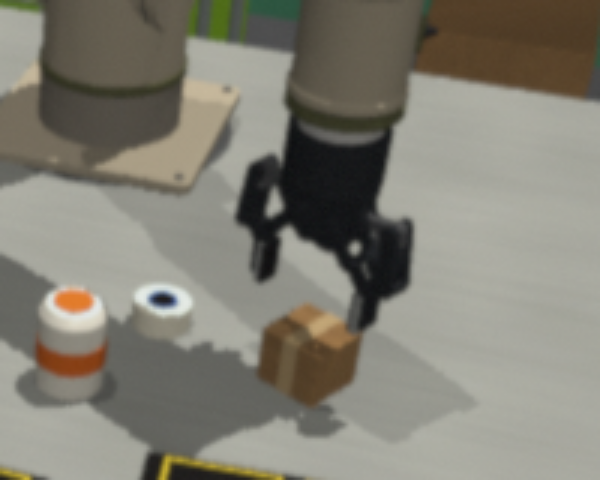

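The jaws straddle the carton, whose top is near (310,320) in this crop, and they line up with its faces. I'll go down and grip.

```bash
python3 -c "
from h import *
st();plan((366.8,273.3,30),62.4,'grasp')"
python3 -m creep '[[0,1,0,0,0,0,100],[15,2,0,0,0,0,100],[30,2,0,0,0,0,100],[42,2,0,0,0,0,100],[48,2,0,0,0,0,100],[48,2,0,0,0,0,100],[48,2,0,0,0,0,50],[48,2,0,0,0,0,30],[48,2,0,0,0,0,30],[48,2,0,0,0,0,30],[48,2,0,0,0,0,30],[48,2,0,0,0,0,30]]' 40; python3 -c "
from h import *
st()"
```

```text
t 2.65 grasp [367.2 270.5  80.4] jawyaw 62.1 w 85.2 F [0.1 0.5 1.5] q [ 0.15  0.28 -0.96  2.03  0.27  0.97  0.13]
toolx [-0.004 -0.001 -1.   ]
grasp t [50.4  2.  -2. ] turn [-0.35 -0.16  0.16]
t: 3.65
tool_pos: [0.3699, 0.2732, 0.1898]
orientation: [0.384, 1.535, -0.382]
wrist_force: [-0.7, -1.3, 7.1]
width: 0.0554
t 3.65 grasp [370.2 273.3  34.8] jawyaw 62.0 w 55.4 F [-0.7 -1.3  7.1] q [ 0.09  0.37 -0.91  2.06  0.38  0.88  0.05]
toolx [ 0.002  0.    -1.   ]
```

```bash
python3 -m creep '[[-4,0,0,0,0,0,30],[-15,0,0,0,0,0,30],[-35,0,0,0,0,0,30],[-60,0,0,0,0,0,30],[-90,0,0,0,0,0,30],[-115,0,0,0,0,0,30],[-130,0,0,0,0,0,30],[-130,0,0,0,0,0,30],[-130,0,0,0,0,0,30]]'; python3 -c "
from h import *
st();plan((617,65,165),90)
plan((560,130,165),80)
"
```

```text
t: 4.4
tool_pos: [0.3695, 0.273, 0.3197]
orientation: [0.384, 1.534, -0.383]
wrist_force: [0.1, 0.4, -2.6]
width: 0.0555
t 4.4 grasp [369.9 273.  164.7] jawyaw 62.0 w 55.5 F [ 0.1  0.4 -2.6] q [ 0.24  0.13 -1.02  1.95  0.13  1.12  0.25]
toolx [ 0.002  0.    -1.   ]
 t [ 3.000e-01 -6.740e+01  3.162e+02] turn [-28.     0.13  -0.04]
 t [ 2.000e-01 -3.680e+01  2.353e+02] turn [-18.     0.12  -0.05]
```

```bash
python3 -m creep '[[0,-2,10,-1,0,0,30],[0,-7,34,-4,0,0,30],[0,-13,64,-7,0,0,30],[0,-20,96,-10,0,0,30],[0,-27,128,-13,0,0,30],[0,-34,160,-16,0,0,30],[0,-41,192,-19,0,0,30],[0,-48,224,-22,0,0,30],[0,-55,256,-25,0,0,30],[0,-60,282,-27,0,0,30],[0,-64,302,-28,0,0,30],[0,-67,313,-28,0,0,30],[0,-67.4,316,-28,0,0,30],[0,-67.4,316,-28,0,0,30],[0,-67.4,316,-28,0,0,30]]'
python3 - <<'E'
from h import *
st();plan((617,65,38.5),90)
from bench import vision
for n in('scene','top'):
    d=vision.get_image(n)
    np.savez('pics/%s_b.npz'%n,**d)
    c=d['image'][130:330,240:440] if n=='scene' else d['image'][60:200,200:380]
    cv2.imwrite('pics/b_%s.png'%n,cv2.resize(c[:,:,::-1],None,fx=3,fy=3))
E
```

```text
t: 5.65
tool_pos: [0.616, 0.0666, 0.3185]
orientation: [-0.001, 1.572, 0.002]
wrist_force: [0.0, 0.3, -1.1]
width: 0.0552
t 5.65 grasp [615.9  66.6 163.5] jawyaw 90.1 w 55.2 F [ 0.   0.3 -1.1] q [ 0.45  0.52 -0.84  1.55  0.4   1.26  1.12]
toolx [-0.001  0.    -1.   ]
 t [125.   -1.6   1.1] turn [ 0.1  -0.05 -0.03]
```

View pics/b_scene.png

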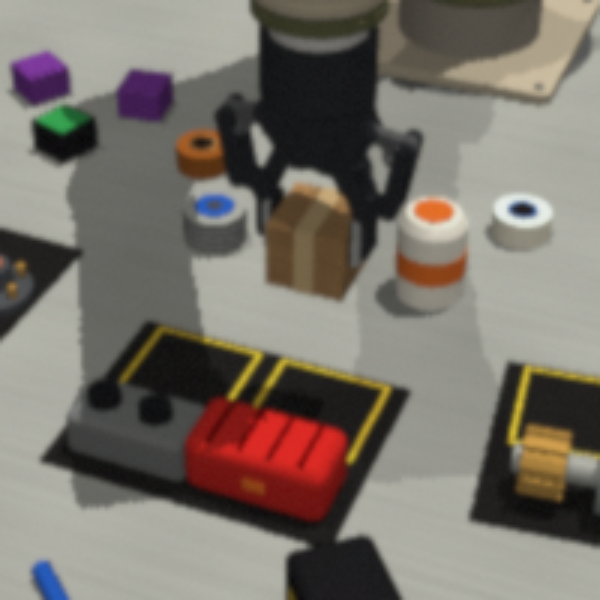

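The carton hangs upright in the jaws, and its front face is around (310,245) in the crop. I'll measure its pose in the hand before lowering it.

Run:
```python
from h import *
d=dict(np.load('pics/scene_b.npz')); P=cloud(d)
hsv=cv2.cvtColor(d['image'],cv2.COLOR_RGB2HSV)
m=cv2.inRange(hsv,(8,60,60),(22,190,230)); r=np.zeros_like(m); r[190:232,326:362]=1; m=(m>0)&(r>0)
Q=P[m]; Q=Q[Q[:,2]>.1]
f=Q[Q[:,0]>np.nanmedian(Q[:,0])-.01]
print(len(Q),'x med',np.nanmedian(f[:,0]),'y',np.nanpercentile(f[:,1],[1,50,99]),'z',np.nanpercentile(f[:,2],[1,99]))
A=np.c_[f[:,1],np.ones(len(f))]; print('slope deg',np.degrees(np.arctan(np.linalg.lstsq(A,f[:,0],rcond=None)[0][0])))
for p in((0.513,-0.034),): pass
# same-camera outline check: yellow outlines around lamp
y=cv2.inRange(hsv,(24,140,120),(34,255,255)); ys,xs=np.nonzero(y[230:310,270:380]); 
W=cast(d,np.c_[xs+270,ys+230],.004); print(W.min(0).round(3),W.max(0).round(3))
```

```text
922 x med 0.637914309553349 y [0.04234723 0.0714508  0.09695783] z [0.13203243 0.19691744]
slope deg -2.092940537107141
[ 0.567 -0.04   0.004] [0.653 0.113 0.004]
```

```bash
python3 -m creep '[[8,-1,1,0,0,0,30],[25,-1.5,1.5,0,0,0,30],[48,-1.5,1.5,0,0,0,30],[72,-1.5,1.5,0,0,0,30],[92,-1.5,1.5,0,0,0,30],[104,-1.5,1.5,0,0,0,30],[110,-1.5,1.5,0,0,0,30],[114,-1.5,1.5,0,0,0,30],[114,-1.5,1.5,0,0,0,30],[114,-1.5,1.5,0,0,0,30]]'; python3 -c "
from h import *
st();plan((617.5,65,39),90)
"
```

```text
t: 6.58
tool_pos: [0.6188, 0.0638, 0.2056]
orientation: [-0.0, 1.569, 0.0]
wrist_force: [-0.9, 0.3, -1.0]
width: 0.0556
t 6.58 grasp [619.   63.8  50.6] jawyaw 90.0 w 55.6 F [-0.9  0.3 -1. ] q [ 0.41  0.64 -0.78  1.63  0.5   1.07  1.06]
toolx [ 0.001  0.    -1.   ]
 t [11.6  1.2 -1.3] turn [ 0.02  0.08 -0.01]
```

```bash
python3 -m creep '[[4,1,-1,0,0,0,30],[8,1,-1,0,0,0,30],[10.5,1,-1,0,0,0,30],[11.5,1,-1,0,0,0,30],[12,1,-1,0,0,0,30],[12,1,-1,0,0,0,30]]'; python3 -c "
from h import *
st()"
```

```text
t: 7.08
tool_pos: [0.6175, 0.0647, 0.1939]
orientation: [-0.001, 1.57, -0.0]
wrist_force: [-7.1, -1.7, 12.9]
width: 0.0556
t 7.08 grasp [617.6  64.6  38.9] jawyaw 90.0 w 55.6 F [-7.1 -1.7 12.9] q [ 0.4   0.65 -0.77  1.64  0.51  1.06  1.05]
toolx [ 0.    -0.001 -1.   ]
```

```bash
python3 -m creep '[[-0.5,0,0,0,0,0,60],[-0.5,0,0,0,0,0,90],[-0.5,0,0,0,0,0,90],[-0.5,0,0,0,0,0,90],[-0.5,0,0,0,0,0,90],[-10,0,0,0,0,0,90],[-30,0,0,0,0,0,90],[-60,0,0,0,0,0,90],[-95,0,0,0,0,0,90],[-125,0,0,0,0,0,90],[-145,0,0,0,0,0,90],[-155,0,0,0,0,0,90],[-155,0,0,0,0,0,90]]'; python3 -c "
from h import *
st();plan((500,-150,180),20);plan((360.3,-283.3,170),-19.2);plan((360.3,-283.3,22),-19.2)
"
```

```text
t: 8.17
tool_pos: [0.6178, 0.0649, 0.3504]
orientation: [-0.0, 1.567, 0.0]
wrist_force: [0.3, 0.4, -0.5]
width: 0.077
t 8.17 grasp [618.4  65.  195.4] jawyaw 90.0 w 77.0 F [ 0.3  0.4 -0.5] q [ 0.46  0.49 -0.86  1.51  0.38  1.31  1.14]
toolx [ 0.004  0.    -1.   ]
 t [  14.9 -214.9 -117.9] turn [70.01  0.19 -0.14]
 t [  24.3 -348.2 -257.7] turn [109.21   0.15  -0.21]
 t [ 172.3 -348.2 -258.3] turn [109.21   0.15  -0.21]
```

```bash
python3 -m creep '[[1,-8,-5,2,0,0,80],[2,-24,-14,7,0,0,75],[4,-46,-26,13,0,0,75],[6,-70,-38,20,0,0,75],[8,-94,-51,27,0,0,75],[9,-118,-65,34,0,0,75],[10,-142,-79,41,0,0,75],[11,-166,-93,48,0,0,75],[12,-190,-108,55,0,0,75],[13,-213,-124,62,0,0,75],[14,-236,-141,69,0,0,75],[15,-257,-159,76,0,0,75],[16,-277,-177,83,0,0,75],[17,-296,-196,90,0,0,75],[18,-314,-215,97,0,0,75],[20,-330,-233,103,0,0,75],[22,-341,-247,107,0,0,75],[24,-347,-256,109,0,0,75],[24,-348,-258,109,0,0,75],[24,-348,-258,109,0,0,75]]'
python3 - <<'E'
from h import *
from bench import vision
st();plan((360.3,-283.3,22),-19.2)
for n in('top','scene'):
    d=vision.get_image(n)
    np.savez('pics/%s_c.npz'%n,**d)
    cv2.imwrite('pics/c_%s.png'%n,d['image'][:,:,::-1])
st()
E
```

```text
t: 9.83
tool_pos: [0.3589, -0.2835, 0.3228]
orientation: [1.449, 1.035, -1.449]
wrist_force: [-0.2, 0.5, 0.7]
width: 0.0643
t 9.83 grasp [ 358.7 -283.3  167.8] jawyaw -19.0 w 64.3 F [-0.2  0.5  0.7] q [ 1.01  0.06 -0.45  1.97  0.03  1.12  0.22]
toolx [-0.001  0.001 -1.   ]
 t [145.8   1.5  -0.5] turn [ 0.22 -0.03  0.08]
t 9.93 grasp [ 360.1 -282.6  168.5] jawyaw -18.8 w 64.2 F [-0.6  0.5 -0.8] q [ 1.01  0.06 -0.45  1.97  0.03  1.12  0.22]
toolx [ 0.     0.001 -1.   ]
```

View pics/c_top.png

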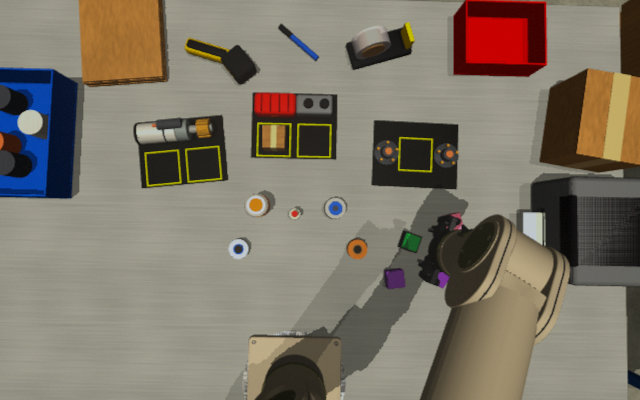

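View pics/c_scene.png

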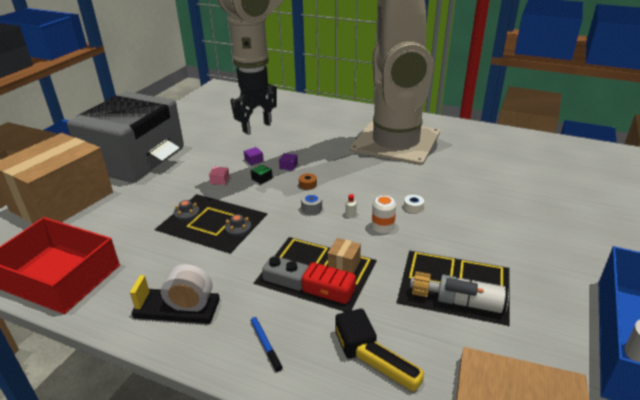

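The carton is on its outline at top (274,136), and the gripper is above the relay. The relay, still at (410,241), is visible. I'll measure the placed carton.

Run:
```python
from h import *
d=dict(np.load('pics/top_c.npz')); P=cloud(d)
for u,v,z in((273,137,.054),(410,241,.032)):
    w=P[v-17:v+18,u-17:u+18]; m=(np.abs(w[:,:,2]-z)<.006).astype(np.uint8)
    if z>.05: m[:6]=0
    nn,l,st_,c=cv2.connectedComponentsWithStats(m); b=1+np.argmax(st_[1:,4]); ys,xs=np.nonzero(l==b)
    W=cast(d,np.c_[xs+u-17,ys+v-17],z)[:,:2]*1000; r=cv2.minAreaRect(W.astype(np.float32)); print(np.round(r,1) if 0 else r, np.nanmedian(w[l==b][:,2]))
plan((360.3,-283.3,22),-19.2)
```

```text
((610.8162231445312, 62.30066680908203), (52.09019470214844, 54.0274772644043), 1.4462119340896606) 0.053307638112168744
((360.1867980957031, -283.5194091796875), (44.66215133666992, 43.72337341308594), 70.70600128173828) 0.03209883058091146
 t [146.5   0.4   0.6] turn [ 0.36 -0.03  0.01]
```

```bash
python3 - <<'E'
from h import *
d=dict(np.load('pics/top_c.npz')); P=cloud(d)
u0,u1,v0,v1=250,300,119,160
w=P[v0:v1,u0:u1]; m=(np.abs(w[:,:,2]-.054)<.01).astype(np.uint8)
nn,l,st_,c=cv2.connectedComponentsWithStats(m); print(st_)
b=1+np.argmax(st_[1:,4]); ys,xs=np.nonzero(l==b)
W=cast(d,np.c_[xs+u0,ys+v0],.054)[:,:2]*1000; print(cv2.minAreaRect(W.astype(np.float32)),W.mean(0))
E
python3 -m creep '[[8,0.2,0.3,0.3,0,0,75],[28,0.4,0.6,0.3,0,0,75],[56,0.4,0.6,0.3,0,0,75],[86,0.4,0.6,0.3,0,0,75],[110,0.4,0.6,0.3,0,0,75],[130,0.4,0.6,0.3,0,0,75],[140,0.4,0.6,0.3,0,0,75],[144,0.4,0.6,0.3,0,0,75],[146,0.4,0.6,0.3,0,0,75],[146,0.4,0.6,0.3,0,0,75],[146,0.4,0.6,0.3,0,0,75]]'; python3 -c "
from h import *
st();plan((360.3,-283.3,22),-19.2)"
```

```text
[[   0    0   50   41 1522]
 [  12    6   23   23  528]]
((612.0578002929688, 62.33427810668945), (54.58061599731445, 54.035133361816406), 1.4483306407928467) [611.99552476  62.35201264]
t: 10.85
tool_pos: [0.3602, -0.2844, 0.1787]
orientation: [1.452, 1.029, -1.452]
wrist_force: [-0.0, -0.1, 0.2]
width: 0.0643
t 10.85 grasp [ 360.5 -284.6   23.7] jawyaw -19.3 w 64.3 F [-0.  -0.1  0.2] q [ 0.96  0.28 -0.43  2.09  0.16  0.81  0.1 ]
toolx [ 0.001 -0.001 -1.   ]
 t [ 1.7 -0.3 -1.1] turn [-0.07  0.04 -0.1 ]
```

```bash
python3 -m creep '[[1,0,-0.5,0,0,0,60],[1,0,-1,0,0,0,30],[1,0,-1,0,0,0,30],[1,0,-1,0,0,0,30],[1,0,-1,0,0,0,30],[1,0,-1,0,0,0,30]]' 40; python3 -c "
from h import *
st()"
python3 -m creep '[[-4,0,0,0,0,0,30],[-15,0,0,0,0,0,30],[-35,0,0,0,0,0,30],[-65,0,0,0,0,0,30],[-98,0,0,0,0,0,30],[-128,0,0,0,0,0,30],[-148,0,0,0,0,0,30],[-155,0,0,0,0,0,30],[-155,0,0,0,0,0,30]]'; python3 -c "
from h import *
st();plan((500,-150,185),-5);plan((613.3,63.8,185),0)"
```

```text
t: 11.35
tool_pos: [0.3604, -0.2835, 0.1775]
orientation: [1.453, 1.029, -1.452]
wrist_force: [-1.0, 0.1, 7.9]
width: 0.0435
t 11.35 grasp [ 360.6 -283.7   22.5] jawyaw -19.3 w 43.5 F [-1.   0.1  7.9] q [ 0.96  0.28 -0.43  2.09  0.16  0.8   0.1 ]
toolx [ 0.001 -0.001 -1.   ]
t: 12.1
tool_pos: [0.3603, -0.2833, 0.3338]
orientation: [1.452, 1.027, -1.451]
wrist_force: [-0.2, -0.2, -1.8]
width: 0.0434
t 12.1 grasp [ 360.7 -283.7  178.8] jawyaw -19.3 w 43.4 F [-0.2 -0.2 -1.8] q [ 1.01  0.05 -0.45  1.96  0.02  1.14  0.21]
toolx [ 0.003 -0.003 -1.   ]
 t [  -6.2   87.8 -172. ] turn [-14.29   0.11  -0.17]
 t [  -6.5  124.1 -411.2] turn [-19.29   0.12  -0.17]
```

```bash
python3 -m creep '[[0,3,-10,-0.5,0,0,30],[-1,9,-30,-1.5,0,0,30],[-1,18,-60,-3,0,0,30],[-2,28,-94,-4.5,0,0,30],[-2,38,-128,-6,0,0,30],[-3,49,-162,-8,0,0,30],[-3,59,-196,-9.5,0,0,30],[-4,69,-230,-11,0,0,30],[-4,80,-264,-12.5,0,0,30],[-5,90,-298,-14,0,0,30],[-5,100,-332,-15.5,0,0,30],[-6,110,-363,-17,0,0,30],[-6,118,-388,-18.5,0,0,30],[-6,122,-404,-19.3,0,0,30],[-6,124,-410,-19.3,0,0,30],[-6,124,-411,-19.3,0,0,30],[-6,124,-411,-19.3,0,0,30],[-6,124,-411,-19.3,0,0,30]]'
python3 - <<'E'
from h import *
from bench import vision
st();plan((613.3,63.8,77),0)
d=vision.get_image('scene'); P=cloud(d)
np.savez('pics/scene_d.npz',**d)
cv2.imwrite('pics/d.png',cv2.resize(d['image'][150:310,260:420,::-1],None,fx=3.5,fy=3.5))
E
```

```text
t: 13.6
tool_pos: [0.6124, 0.0626, 0.337]
orientation: [1.209, 1.209, -1.211]
wrist_force: [0.0, -0.6, -1.1]
width: 0.0433
t 13.6 grasp [612.2  62.5 182. ] jawyaw -0.1 w 43.3 F [ 0.  -0.6 -1.1] q [ 0.38  0.45 -0.73  1.54  0.31  1.27 -0.39]
toolx [-0.001 -0.001 -1.   ]
 t [105.    1.   -1.3] turn [-0.07  0.05  0.06]
```

View pics/d.png

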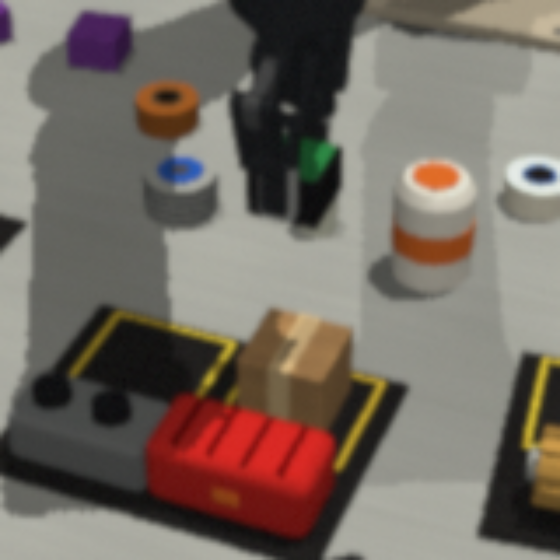

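The relay is held level above the carton, and the carton sits inside the right-hand outline. I'll lower it.

```bash
python3 -m creep '[[8,0.5,-0.6,0,0,0,30],[25,1,-1.3,0,0,0,30],[48,1,-1.3,0,0,0,30],[70,1,-1.3,0,0,0,30],[84,1,-1.3,0,0,0,30],[92,1,-1.3,0,0,0,30],[94,1,-1.3,0,0,0,30],[94,1,-1.3,0,0,0,30],[94,1,-1.3,0,0,0,30]]'
python3 - <<'E'
from h import *
from bench import vision
st();plan((613.3,63.8,77),0)
d=vision.get_image('scene')
np.savez('pics/scene_e.npz',**d)
cv2.imwrite('pics/e.png',cv2.resize(d['image'][190:310,280:400,::-1],None,fx=5,fy=5))
E
```

```text
t: 14.4
tool_pos: [0.6142, 0.0651, 0.2448]
orientation: [1.21, 1.208, -1.208]
wrist_force: [0.3, -0.2, 0.2]
width: 0.0435
t 14.4 grasp [614.5  65.1  89.8] jawyaw 0.0 w 43.5 F [ 0.3 -0.2  0.2] q [ 0.35  0.55 -0.69  1.63  0.38  1.11 -0.44]
toolx [ 0.002  0.    -1.   ]
 t [12.8 -0.9  1.3] turn [ 0.01 -0.01 -0.09]
```

View pics/e.png

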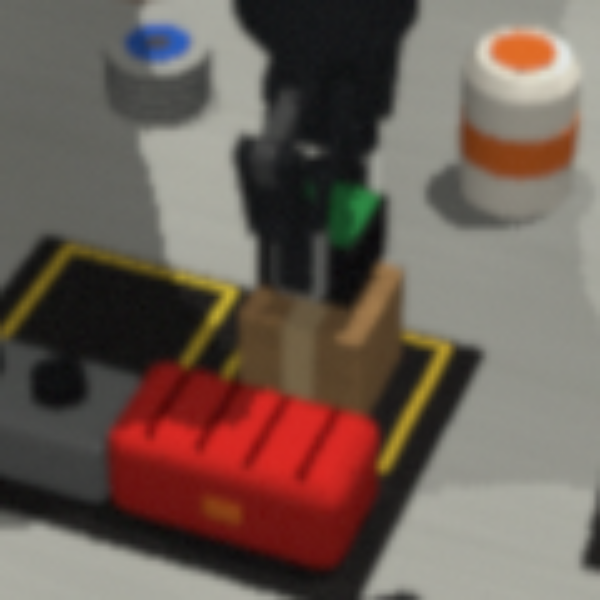

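Run:
```python
from h import *
a=dict(np.load('pics/scene_d.npz'));b=dict(np.load('pics/scene_e.npz'))
A=cloud(a);B=cloud(b)
for u,v in((359,244),(356,248),(358,250),(352,254),(358,258),(340,256),(332,254),(345,262)): print((u,v),a['image'][v,u],A[v,u].round(3),b['image'][v,u],B[v,u].round(3))
x=np.hstack([c['image'][225:280,320:370,::-1] for c in(a,b)])
cv2.imwrite('pics/ab.png',cv2.resize(x,None,fx=7.5,fy=7.5,interpolation=cv2.INTER_NEAREST))
```

```text
(359, 244) [152 123  89] [0.588 0.092 0.056] [147 118  83] [0.588 0.092 0.056]
(356, 248) [149 113  72] [0.603 0.091 0.055] [148 112  71] [0.604 0.091 0.057]
(358, 250) [91 69 45] [0.599 0.094 0.048] [91 69 45] [0.598 0.094 0.048]
(352, 254) [154 117  74] [0.624 0.09  0.055] [154 117  74] [nan nan nan]
(358, 258) [83 62 40] [0.595 0.093 0.022] [82 62 40] [0.596 0.094 0.023]
(340, 256) [152 130  93] [0.639 0.068 0.055] [110  95  69] [0.638 0.068 0.053]
(332, 254) [96 73 46] [0.641 0.051 0.056] [96 72 45] [0.638 0.049 0.053]
(345, 262) [88 68 43] [0.639 0.079 0.041] [86 66 42] [0.64  0.08  0.043]
```

View pics/ab.png

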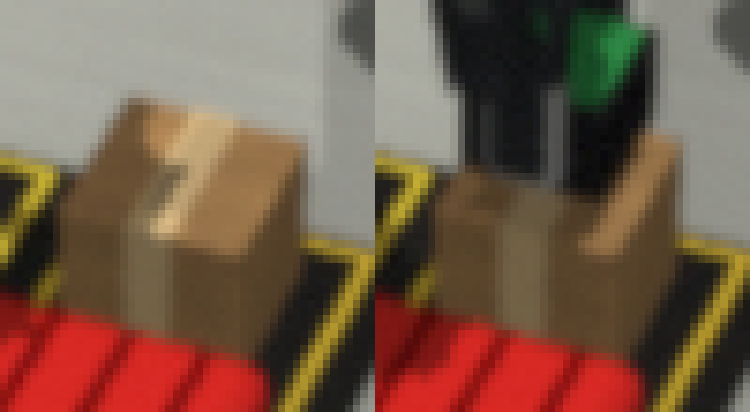

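The only difference is shadow; the carton hasn't moved. I'll set the relay down.

```bash
python3 -m creep '[[3,-1,1,0,0,0,30],[7,-1,1,0,0,0,30],[10,-1,1,0,0,0,30],[12,-1,1,0,0,0,30],[13,-1,1,0,0,0,30],[13,-1,1,0,0,0,30],[13,-1,1,0,0,0,30]]'; python3 -c "
from h import *
st()"
```

```text
t: 15.03
tool_pos: [0.6128, 0.064, 0.2317]
orientation: [1.208, 1.209, -1.21]
wrist_force: [-5.9, -1.3, 11.2]
width: 0.0435
t 15.03 grasp [612.8  63.9  76.7] jawyaw 0.0 w 43.5 F [-5.9 -1.3 11.2] q [ 0.35  0.56 -0.69  1.64  0.39  1.08 -0.45]
toolx [-0.    -0.001 -1.   ]
```

```bash
python3 -m creep '[[-0.5,0,0,0,0,0,60],[-0.5,0,0,0,0,0,75],[-0.5,0,0,0,0,0,75],[-0.5,0,0,0,0,0,75],[-0.5,0,0,0,0,0,75],[-8,0,0,0,0,0,75],[-25,0,0,0,0,0,75],[-50,0,0,0,0,0,75],[-80,0,0,0,0,0,80],[-105,0,0,0,0,0,90],[-118,0,0,0,0,0,100],[-122,0,0,0,0,0,100],[-122,0,0,0,0,0,100]]'; python3 -c "
from h import *
st();plan((443,97.1,200),0);plan((443,97.1,54),0)
"
```

```text
t: 16.12
tool_pos: [0.6129, 0.0641, 0.3533]
orientation: [1.21, 1.208, -1.208]
wrist_force: [-0.2, 0.3, -1.3]
width: 0.085
t 16.12 grasp [613.1  64.  198.3] jawyaw 0.0 w 85.0 F [-0.2  0.3 -1.3] q [ 0.38  0.44 -0.73  1.52  0.3   1.29 -0.39]
toolx [ 0.001 -0.    -1.   ]
 t [  -1.9 -169.9  -33. ] turn [ 0.01  0.01 -0.08]
 t [ 144.1 -170.1  -33.1] turn [ 0.01  0.01 -0.08]
```

```bash
python3 -m creep '[[0,-12,-2,0,0,0,100],[0,-40,-8,0,0,0,100],[-2,-74,-14,0,0,0,100],[-2,-110,-21,0,0,0,100],[-2,-142,-28,0,0,0,100],[-2,-162,-32,0,0,0,100],[10,-169,-33,0,0,0,100],[35,-170,-33,0,0,0,100],[60,-170,-33,0,0,0,100],[60,-170,-33,0,0,0,100],[60,-170,-33,0,0,0,100]]'
python3 - <<'E'
from h import *
from bench import vision
st();plan((443,97.1,54),0)
for n in('top','scene'):
    d=vision.get_image(n)
    np.savez('pics/%s_f.npz'%n,**d)
    c=d['image'][80:280,150:450] if n=='top' else d['image'][130:310,240:510]
    cv2.imwrite('pics/f_%s.png'%n,cv2.resize(c[:,:,::-1],None,fx=2.6,fy=2.6))
E
```

```text
t: 17.03
tool_pos: [0.442, 0.0967, 0.2913]
orientation: [1.207, 1.213, -1.212]
wrist_force: [0.5, 0.8, 1.0]
width: 0.0853
t 17.03 grasp [441.4  96.8 136.3] jawyaw 0.0 w 85.3 F [0.5 0.8 1. ] q [ 0.49  0.13 -0.84  2.    0.11  1.06 -0.4 ]
toolx [-0.004  0.    -1.   ]
 t [82.3  1.3 -0.3] turn [ 0.03 -0.02  0.24]
```

View pics/f_top.png

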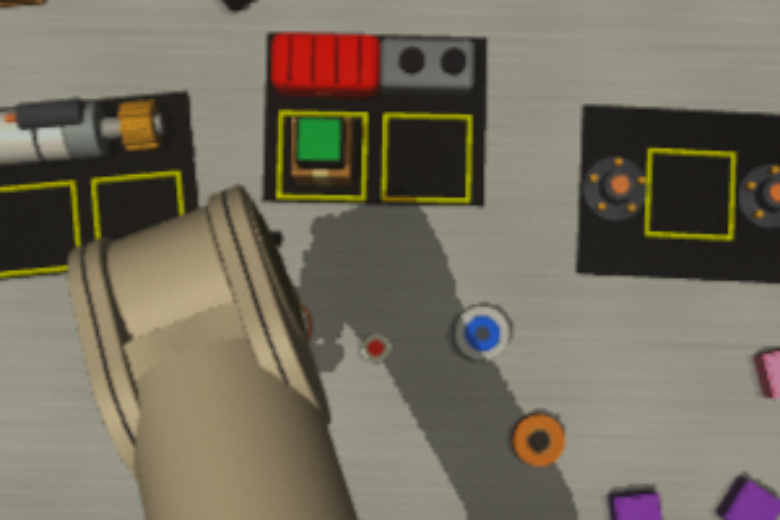

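View pics/f_scene.png

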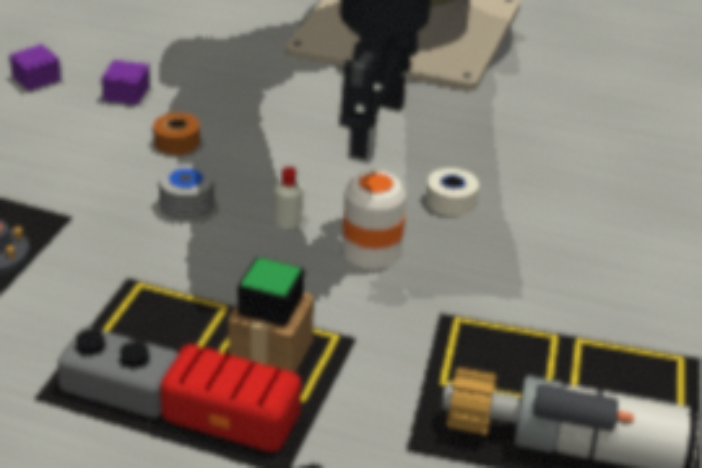

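The relay stands on the carton at crop (320,138), and the filter is under the open jaws. I'll check the stack by measurement and go down on the filter.

```bash
python3 - <<'E'
from h import *
d=dict(np.load('pics/top_f.npz')); P=cloud(d)
u0,u1,v0,v1=250,300,119,160
for z in(.086,.054):
    w=P[v0:v1,u0:u1]; m=(np.abs(w[:,:,2]-z)<.01).astype(np.uint8)
    nn,l,st_,c=cv2.connectedComponentsWithStats(m); b=1+np.argmax(st_[1:,4]); ys,xs=np.nonzero(l==b)
    W=cast(d,np.c_[xs+u0,ys+v0],z)[:,:2]*1000; print(z,cv2.minAreaRect(W.astype(np.float32)),W.min(0),W.max(0))
d=dict(np.load('pics/scene_f.npz')); hsv=cv2.cvtColor(d['image'],cv2.COLOR_RGB2HSV)
m=cv2.inRange(hsv,(50,120,50),(75,255,255)); ys,xs=np.nonzero(m[215:260,320:370]); W=cast(d,np.c_[xs+320,ys+215],.086)[:,:2]*1000
print(cv2.minAreaRect(W.astype(np.float32)))
E
python3 -m creep '[[8,1,0,0,0,0,100],[25,1.3,0,0,0,0,100],[48,1.3,0,0,0,0,100],[68,1.3,0,0,0,0,100],[79,1.3,0,0,0,0,100],[82,1.3,0,0,0,0,100],[82,1.3,0,0,0,0,100],[82,1.3,0,0,0,0,60],[82,1.3,0,0,0,0,30],[82,1.3,0,0,0,0,30],[82,1.3,0,0,0,0,30],[82,1.3,0,0,0,0,30],[82,1.3,0,0,0,0,30]]' 45; python3 -c "
from h import *
st()"
```

```text
0.086 ((612.6129760742188, 62.291343688964844), (43.19078826904297, 42.720115661621094), 1.4574967622756958) [590.52055075  40.38891083] [634.55972091  84.13266128]
0.054 ((612.0578002929688, 62.33427810668945), (54.58061599731445, 54.035133361816406), 1.4483306407928467) [584.14620172  34.64976174] [640.02235582  90.03298082]
((610.8202514648438, 65.53731536865234), (40.83281707763672, 40.697689056396484), 0.2187633067369461)
t: 18.22
tool_pos: [0.4445, 0.0972, 0.212]
orientation: [1.209, 1.208, -1.208]
wrist_force: [-4.1, -0.6, 10.7]
width: 0.0549
t 18.22 grasp [444.7  97.1  57. ] jawyaw 0.0 w 54.9 F [-4.1 -0.6 10.7] q [ 0.43  0.27 -0.81  2.06  0.25  0.9  -0.52]
toolx [ 0.001 -0.001 -1.   ]
```

```bash
python3 -m creep '[[-4,0,0,0,0,0,30],[-15,0,0,0,0,0,30],[-35,0,0,0,0,0,30],[-60,0,0,0,0,0,30],[-88,0,0,0,0,0,30],[-108,0,0,0,0,0,30],[-116,0,0,0,0,0,30],[-116,0,0,0,0,0,30]]'; python3 -c "
from h import *
st();plan((584.5,-301.5,175),-1.5)"
```

```text
t: 18.88
tool_pos: [0.4445, 0.0972, 0.3288]
orientation: [1.211, 1.206, -1.207]
wrist_force: [0.3, -1.1, -3.1]
width: 0.0547
t 18.88 grasp [445.1  97.1 173.8] jawyaw 0.0 w 54.7 F [ 0.3 -1.1 -3.1] q [ 0.52  0.08 -0.85  1.95  0.07  1.13 -0.36]
toolx [ 0.004 -0.001 -1.   ]
 t [ -0.4 139.9 398.7] turn [ 1.5   0.03 -0.22]
```

```bash
python3 -m creep '[[0,3,9,0,0,0,30],[0,9,26,0.2,0,0,30],[0,18,50,0.4,0,0,30],[0,28,80,0.6,0,0,30],[0,39,111,0.8,0,0,30],[0,50,143,1,0,0,30],[0,61,175,1,0,0,30],[0,72,206,1,0,0,30],[0,84,238,1.2,0,0,30],[0,95,270,1.3,0,0,30],[0,106,302,1.4,0,0,30],[0,117,333,1.5,0,0,30],[0,126,360,1.5,0,0,30],[0,133,380,1.5,0,0,30],[0,138,393,1.5,0,0,30],[0,140,398,1.5,0,0,30],[0,140,399,1.5,0,0,30],[0,140,399,1.5,0,0,30],[0,140,399,1.5,0,0,30]]'
python3 - <<'E'
from h import *
from bench import vision
st();plan((584.5,-301.5,61),-1.5)
d=vision.get_image('scene')
np.savez('pics/scene_g.npz',**d)
cv2.imwrite('pics/g.png',cv2.resize(d['image'][110:260,130:310,::-1],None,fx=4,fy=4))
E
```

```text
t: 20.47
tool_pos: [0.5841, -0.3007, 0.3261]
orientation: [1.227, 1.199, -1.227]
wrist_force: [0.1, 0.4, -2.8]
width: 0.0551
t 20.47 grasp [ 584.  -300.6  171.1] jawyaw -1.4 w 55.1 F [ 0.1  0.4 -2.8] q [ 0.8   0.51 -0.55  1.44  0.27  1.26  0.21]
toolx [-0.001  0.001 -1.   ]
 t [110.1   0.5   0.9] turn [ 0.1  -0.05  0.05]
```

View pics/g.png

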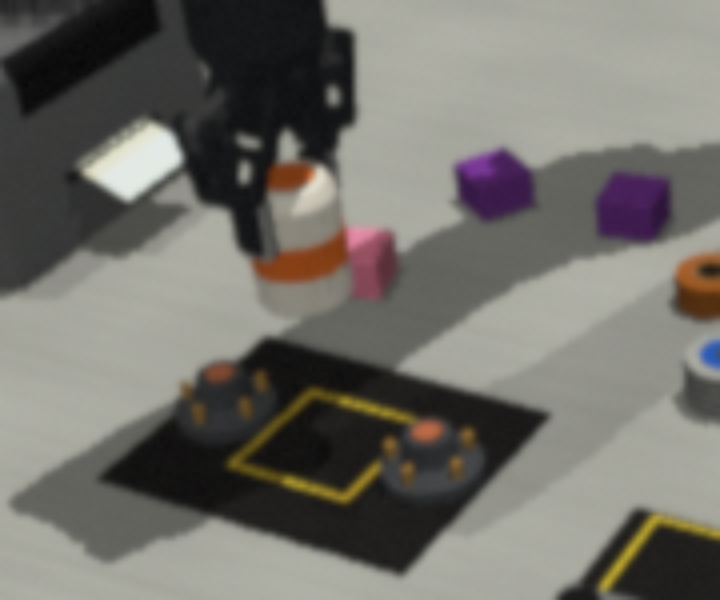

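The filter hangs upright over the gap between the hubs, whose outline is at crop (335,445). I'll lower it.

```bash
python3 -m creep '[[8,0,0,0,0,0,30],[25,0,0.5,0,0,0,30],[48,0,0.5,0,0,0,30],[72,0,0.5,0,0,0,30],[90,0,0.5,0,0,0,30],[98,0,0.5,0,0,0,30],[100,0,0.5,0,0,0,30],[100,0,0.5,0,0,0,30],[100,0,0.5,0,0,0,30]]'; python3 -c "
from h import *
st();plan((584.5,-301.5,61),-1.5)"
```

```text
t: 21.27
tool_pos: [0.5847, -0.3024, 0.2281]
orientation: [1.228, 1.195, -1.227]
wrist_force: [-0.5, -1.0, -2.9]
width: 0.0542
t 21.27 grasp [ 585.  -302.6   73.1] jawyaw -1.5 w 54.2 F [-0.5 -1.  -2.9] q [ 0.79  0.6  -0.52  1.53  0.32  1.1   0.17]
toolx [ 0.002 -0.001 -1.   ]
 t [12.1 -0.2 -0.9] turn [ 0.03  0.05 -0.1 ]
```

```bash
python3 -m creep '[[3,0,-0.8,0,0,0,30],[7,0,-0.8,0,0,0,30],[10,0,-0.8,0,0,0,30],[12,0,-0.8,0,0,0,30],[12.5,0,-0.8,0,0,0,30],[12.5,0,-0.8,0,0,0,30],[12.5,0,-0.8,0,0,0,30]]'; python3 -c "
from h import *
st()"
```

```text
t: 21.85
tool_pos: [0.5844, -0.3016, 0.2162]
orientation: [1.228, 1.196, -1.229]
wrist_force: [-7.5, 1.7, 13.7]
width: 0.0549
t 21.85 grasp [ 584.4 -301.8   61.2] jawyaw -1.5 w 54.9 F [-7.5  1.7 13.7] q [ 0.78  0.62 -0.51  1.54  0.33  1.08  0.16]
toolx [ 0.    -0.001 -1.   ]
```

```bash
python3 -m creep '[[-0.5,0,0,0,0,0,70],[-0.5,0,0,0,0,0,100],[-0.5,0,0,0,0,0,100],[-0.5,0,0,0,0,0,100],[-0.5,0,0,0,0,0,100],[-8,0,0,0,0,0,100],[-25,0,0,0,0,0,100],[-50,0,0,0,0,0,100],[-80,0,0,0,0,0,100],[-110,0,0,0,0,0,100],[-128,0,0,0,0,0,100],[-135,0,0,0,0,0,100],[-135,0,0,0,0,0,100]]'; python3 -c "
from h import *
st();plan((440.3,-93.5,140),90);plan((440.3,-93.5,22),90)
"
```

```text
t: 22.93
tool_pos: [0.5846, -0.3016, 0.3515]
orientation: [1.229, 1.193, -1.227]
wrist_force: [-0.0, 0.5, -0.9]
width: 0.0857
t 22.93 grasp [ 585.1 -301.9  196.5] jawyaw -1.5 w 85.7 F [-0.   0.5 -0.9] q [ 0.8   0.49 -0.55  1.41  0.26  1.31  0.21]
toolx [ 0.003 -0.002 -1.   ]
 t [  55.7 -149.8 -204.4] turn [-9.149e+01  2.200e-01 -7.000e-02]
 t [ 173.7 -150.2 -204.6] turn [-9.149e+01  2.200e-01 -7.000e-02]
```

```bash
python3 -m creep '[[0,-4,-6,-2,0,0,100],[1,-14,-20,-7,0,0,100],[3,-27,-38,-14,0,0,90],[7,-41,-57,-21,0,0,85],[11,-56,-76,-28,0,0,85],[15,-70,-95,-35,0,0,85],[19,-84,-114,-42,0,0,85],[23,-98,-133,-49,0,0,85],[28,-111,-150,-56,0,0,85],[33,-122,-166,-63,0,0,85],[39,-132,-179,-70,0,0,85],[45,-140,-190,-77,0,0,85],[51,-146,-198,-84,0,0,85],[55,-149,-203,-89,0,0,85],[56,-150,-204,-91,0,0,85],[56,-150,-204,-91.5,0,0,85],[56,-150,-204,-91.5,0,0,85],[56,-150,-204,-91.5,0,0,85]]'
python3 - <<'E'
from h import *
from bench import vision
st();plan((440.3,-93.5,22),90)
for n in('top','scene'):
    d=vision.get_image(n)
    np.savez('pics/%s_h.npz'%n,**d)
    c=d['image'][80:280,150:470] if n=='top' else d['image'][130:310,140:410]
    cv2.imwrite('pics/h_%s.png'%n,cv2.resize(c[:,:,::-1],None,fx=2.4,fy=2.4))
E
```

```text
t: 24.43
tool_pos: [0.4394, -0.0941, 0.2928]
orientation: [0.002, 1.571, -0.001]
wrist_force: [0.1, -0.1, 0.1]
width: 0.0728
t 24.43 grasp [439.4 -94.  137.8] jawyaw 89.9 w 72.8 F [ 0.1 -0.1  0.1] q [ 1.    0.13 -0.93  2.    0.12  1.06  1.59]
toolx [-0.001  0.    -1.   ]
 t [115.8   0.6   0.9] turn [-0.09 -0.03 -0.02]
```

View pics/h_scene.png

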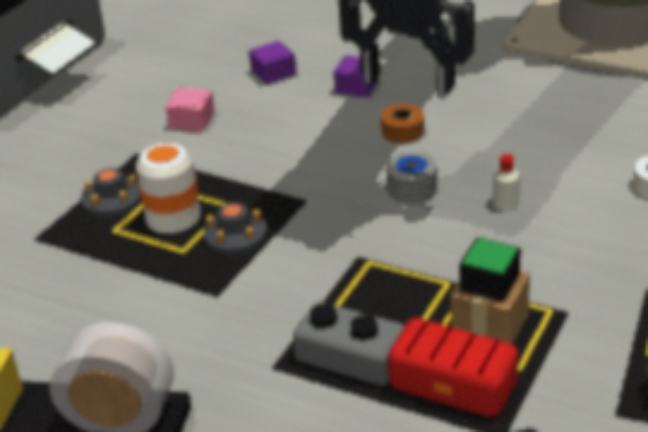

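View pics/h_top.png

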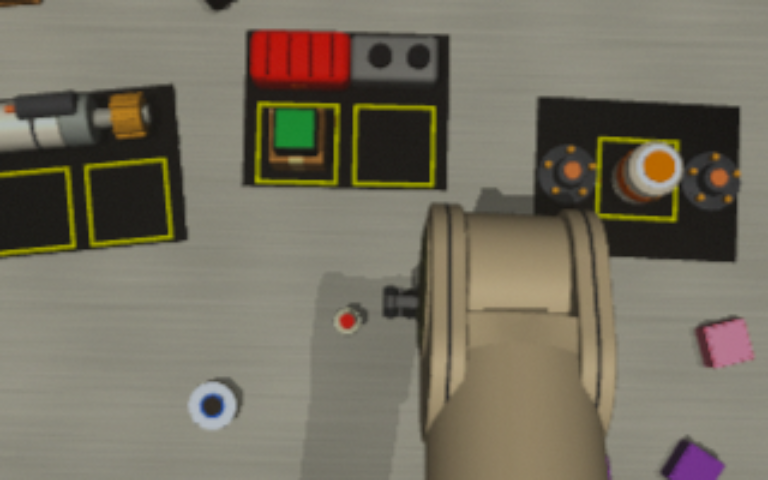

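The filter stands upright between the hubs at crop (655,170), and the pulley is under the gripper. I'll measure the filter and go down on the pulley.

```bash
python3 - <<'E'
from h import *
d=dict(np.load('pics/top_h.npz')); P=cloud(d)
u0,u1,v0,v1=400,440,130,175
z=.084
w=P[v0:v1,u0:u1]; m=(np.abs(w[:,:,2]-z)<.008).astype(np.uint8)
nn,l,st_,c=cv2.connectedComponentsWithStats(m); b=1+np.argmax(st_[1:,4]); ys,xs=np.nonzero(l==b)
W=cast(d,np.c_[xs+u0,ys+v0],z)[:,:2]*1000; print(z,cv2.minAreaRect(W.astype(np.float32)),W.mean(0),np.nanmedian(w[l==b][:,2]))
E
python3 -m creep '[[8,0.5,0.5,0,0,0,85],[25,0.6,0.9,0,0,0,85],[50,0.6,0.9,0,0,0,85],[76,0.6,0.9,0,0,0,85],[98,0.6,0.9,0,0,0,85],[110,0.6,0.9,0,0,0,85],[114,0.6,0.9,0,0,0,85],[115,0.6,0.9,0,0,0,85],[115,0.6,0.9,0,0,0,85],[115,0.6,0.9,0,0,0,85]]' 45; python3 -c "
from h import *
st();plan((440.3,-93.5,22),90)"
```

```text
0.084 ((582.29931640625, -297.47442626953125), (50.68975067138672, 50.414066314697266), 0.40028733015060425) [ 583.14684631 -297.94952128] 0.08333739532984001
t: 25.37
tool_pos: [0.4409, -0.0933, 0.179]
orientation: [-0.0, 1.57, -0.0]
wrist_force: [-0.8, -1.0, 0.5]
width: 0.0726
t 25.37 grasp [441.1 -93.4  24. ] jawyaw 90.0 w 72.6 F [-0.8 -1.   0.5] q [ 0.88  0.35 -0.85  2.09  0.35  0.84  1.4 ]
toolx [ 0.001 -0.001 -1.   ]
 t [ 2.  -0.2 -0.6] turn [0.   0.07 0.03]
```

```bash
python3 -m creep '[[1,0,0,0,0,0,60],[1,0,0,0,0,0,30],[1,0,0,0,0,0,30],[1,0,0,0,0,0,30],[1,0,0,0,0,0,30],[1,0,0,0,0,0,30]]' 45; python3 -c "
from h import *
st()"
python3 -m creep '[[-4,0,0,0,0,0,30],[-15,0,0,0,0,0,30],[-35,0,0,0,0,0,30],[-65,0,0,0,0,0,30],[-98,0,0,0,0,0,30],[-128,0,0,0,0,0,30],[-148,0,0,0,0,0,30],[-155,0,0,0,0,0,30],[-155,0,0,0,0,0,30]]'; python3 -c "
from h import *
st();plan((547,244.5,180),96.8)"
```

```text
t: 25.87
tool_pos: [0.4408, -0.0934, 0.1781]
orientation: [-0.001, 1.57, -0.001]
wrist_force: [-2.5, -0.4, 8.7]
width: 0.0525
t 25.87 grasp [441.  -93.5  23.1] jawyaw 90.0 w 52.5 F [-2.5 -0.4  8.7] q [ 0.88  0.35 -0.85  2.09  0.35  0.84  1.4 ]
toolx [ 0.001 -0.001 -1.   ]
t: 26.62
tool_pos: [0.4408, -0.0932, 0.3339]
orientation: [-0.002, 1.568, -0.002]
wrist_force: [0.3, -0.1, -3.1]
width: 0.0524
t 26.62 grasp [441.2 -93.5 178.9] jawyaw 90.0 w 52.4 F [ 0.3 -0.1 -3.1] q [ 1.04  0.07 -0.95  1.95  0.06  1.15  1.64]
toolx [ 0.003 -0.002 -1.   ]
 t [ -1.6 337.7 106.2] turn [-6.8   0.15  0.14]
```

```bash
python3 -m creep '[[0,9,3,0,0,0,30],[0,26,8,-0.5,0,0,30],[0,52,16,-1,0,0,30],[0,84,26,-2,0,0,30],[0,116,36,-2.5,0,0,30],[0,148,46,-3,0,0,30],[-1,180,56,-3.5,0,0,30],[-1,212,66,-4,0,0,30],[-1,244,76,-5,0,0,30],[-1,276,86,-6,0,0,30],[-1,303,95,-6.5,0,0,30],[-1,322,101,-6.8,0,0,30],[-1,334,105,-6.8,0,0,30],[-1,337,106,-6.8,0,0,30],[-1,338,106,-6.8,0,0,30],[-1,338,106,-6.8,0,0,30],[-1,338,106,-6.8,0,0,30]]'
python3 - <<'E'
from h import *
from bench import vision
st();plan((547,244.5,27),96.8)
d=vision.get_image('scene')
cv2.imwrite('pics/i.png',cv2.resize(d['image'][130:330,370:540,::-1],None,fx=3,fy=3))
E
```

```text
t: 28.03
tool_pos: [0.5463, 0.244, 0.3325]
orientation: [-0.093, 1.57, 0.092]
wrist_force: [0.5, -0.2, -2.3]
width: 0.0527
t 28.03 grasp [546.1 243.8 177.5] jawyaw 96.8 w 52.7 F [ 0.5 -0.2 -2.3] q [ 0.26  0.51 -1.    1.59  0.45  1.29  0.88]
toolx [-0.001 -0.001 -1.   ]
 t [150.5   0.6   0.9] turn [-0.03 -0.05  0.04]
```

View pics/i.png

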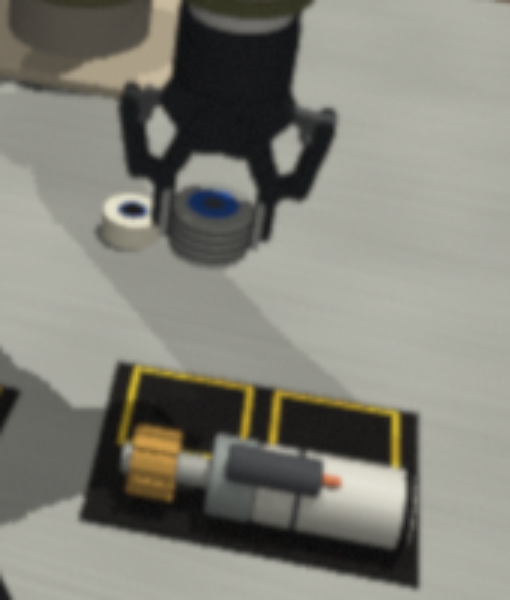

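The pulley is held level, and the gear-end outline is at crop (190,410). I'll lower it.

```bash
python3 -m creep '[[8,0,0,0,0,0,30],[25,0,0.5,0,0,0,30],[50,0,0.5,0,0,0,30],[80,0,0.5,0,0,0,30],[108,0,0.5,0,0,0,30],[128,0,0.5,0,0,0,30],[137,0,0.5,0,0,0,30],[139,0,0.5,0,0,0,30],[139,0,0.5,0,0,0,30],[139,0,0.5,0,0,0,30]]'; python3 -c "
from h import *
st();plan((547,244.5,27),96.8)"
```

```text
t: 28.92
tool_pos: [0.5473, 0.245, 0.1956]
orientation: [-0.093, 1.567, 0.094]
wrist_force: [0.2, -0.3, -2.6]
width: 0.0525
t 28.92 grasp [547.6 245.2  40.6] jawyaw 96.8 w 52.5 F [ 0.2 -0.3 -2.6] q [ 0.19  0.66 -0.9   1.7   0.59  1.07  0.79]
toolx [ 0.002  0.001 -1.   ]
 t [13.5 -0.5 -0.4] turn [-0.    0.11 -0.03]
```

```bash
python3 -m creep '[[3,0,-0.4,0,0,0,30],[7,0,-0.4,0,0,0,30],[10.5,-0.4,-0.4,0,0,0,30],[13,-0.4,-0.4,0,0,0,30],[14,-0.4,-0.4,0,0,0,30],[14,-0.4,-0.4,0,0,0,30],[14,-0.4,-0.4,0,0,0,30]]'; python3 -c "
from h import *
st()"
```

```text
t: 29.5
tool_pos: [0.5466, 0.2445, 0.1822]
orientation: [-0.095, 1.568, 0.092]
wrist_force: [-9.4, -6.1, 22.5]
width: 0.0528
t 29.5 grasp [546.7 244.3  27.2] jawyaw 96.8 w 52.8 F [-9.4 -6.1 22.5] q [ 0.18  0.68 -0.89  1.71  0.6   1.05  0.78]
toolx [ 0.001 -0.002 -1.   ]
```

```bash
python3 -m creep '[[-0.5,0,0,0,0,0,60],[-0.5,0,0,0,0,0,90],[-0.5,0,0,0,0,0,90],[-0.5,0,0,0,0,0,90],[-0.5,0,0,0,0,0,90],[-8,0,0,0,0,0,90],[-25,0,0,0,0,0,90],[-50,0,0,0,0,0,90],[-80,0,0,0,0,0,90],[-115,0,0,0,0,0,90],[-145,0,0,0,0,0,90],[-165,0,0,0,0,0,90],[-170,0,0,0,0,0,90],[-170,0,0,0,0,0,90]]'; python3 -c "
from h import *
st();plan((480,0,220),45);plan((350,-400,240),0)
"
```

```text
t: 30.67
tool_pos: [0.5466, 0.2448, 0.3521]
orientation: [-0.093, 1.566, 0.094]
wrist_force: [0.4, 0.2, -0.2]
width: 0.0765
t 30.67 grasp [547.1 244.9 197.1] jawyaw 96.8 w 76.5 F [ 0.4  0.2 -0.2] q [ 0.27  0.5  -1.01  1.56  0.43  1.32  0.89]
toolx [ 0.003  0.001 -1.   ]
 t [ -23.3 -235.1  -95.2] turn [51.82  0.14 -0.1 ]
 t [ -44.  -616.9 -271.7] turn [96.82  0.1  -0.16]
```

```bash
python3 -m creep '[[-2,-10,-4,2,0,0,90],[-5,-35,-14,8,0,0,90],[-8,-68,-28,14,0,0,90],[-12,-102,-42,20,0,0,90],[-15,-136,-56,26,0,0,90],[-18,-170,-70,33,0,0,90],[-21,-204,-83,39,0,0,90],[-23,-238,-97,45,0,0,90],[-26,-272,-108,51,0,0,90],[-28,-308,-120,57,0,0,90],[-31,-344,-134,63,0,0,90],[-33,-380,-150,69,0,0,90],[-35,-416,-168,75,0,0,90],[-37,-450,-186,80,0,0,90],[-39,-484,-205,85,0,0,90],[-41,-518,-224,89,0,0,90],[-42,-550,-240,93,0,0,90],[-43,-580,-255,96,0,0,90],[-44,-605,-266,97,0,0,90],[-44,-615,-271,97,0,0,90]]'
python3 - <<'E'
from h import *
from bench import vision
st()
for n in('top','scene'):
    d=vision.get_image(n)
    np.savez('pics/%s_j.npz'%n,**d)
    cv2.imwrite('pics/j_%s.png'%n,d['image'][:,:,::-1])
d=dict(np.load('pics/top_j.npz')); P=cloud(d)
for n,(u,v,z) in {'filter':(415,152,.084),'pulley':(203,165,.038),'relay':(273,137,.086),'glue':(294,213,.058),'tape':(357,248,.024),'labels':(239,249,.024)}.items():
    w=P[v-17:v+18,u-17:u+18]; m=(np.abs(w[:,:,2]-z)<.004).astype(np.uint8)
    nn,l,st_,c=cv2.connectedComponentsWithStats(m)
    if nn<2: print(n,'none');continue
    b=1+np.argmax(st_[1:,4]); ys,xs=np.nonzero(l==b)
    W=cast(d,np.c_[xs+u-17,ys+v-17],z)[:,:2]*1000; r=cv2.minAreaRect(W.astype(np.float32)); print(n,np.round(r[0],1),np.round(r[1],1),W.mean(0).round(1),np.nanmedian(w[l==b][:,2]).round(4))
# orange cap of filter
for f,z in(('top_j',.084),('top0',.08)):
    d=dict(np.load('pics/%s.npz'%f)); hsv=cv2.cvtColor(d['image'],cv2.COLOR_RGB2HSV)
    m=cv2.inRange(hsv,(10,180,150),(20,255,255)); 
    s=(slice(130,175),slice(400,440)) if z==.084 else (slice(190,220),slice(240,275))
    ys,xs=np.nonzero(m[s]); W=cast(d,np.c_[xs+s[1].start,ys+s[0].start],z)*1000; print(f,W.mean(0),len(xs))
E
```

```text
t: 32.33
tool_pos: [0.347, -0.4023, 0.3926]
orientation: [1.218, 1.206, -1.219]
wrist_force: [0.2, -0.1, -0.8]
width: 0.077
t 32.33 grasp [ 346.7 -402.1  237.6] jawyaw -0.7 w 77.0 F [ 0.2 -0.1 -0.8] q [ 1.21  0.17 -0.49  1.7   0.08  1.29  0.7 ]
toolx [-0.002  0.001 -1.   ]
filter [ 584.6 -298.7] [45.9 43.2] [ 584. -299.] 0.0839
pulley [545.8 241.4] [49.9 52.1] [545.8 241.6] 0.0375
relay [612.6  62.3] [43.2 42.7] [612.4  62.4] 0.0856
glue [424.3   7.4] [14.5 12.1] [424.   7.] 0.0585
tape [ 339.3 -151.4] [47.3 47.7] [ 338.7 -151.6] 0.0238
labels [333.3 145.5] [47.1 47.2] [333.4 144.9] 0.0236
top_j [ 583.53067918 -302.69033866   84.        ] 124
top0 [442.14135215  97.00639484  80.        ] 119
```

View pics/j_top.png

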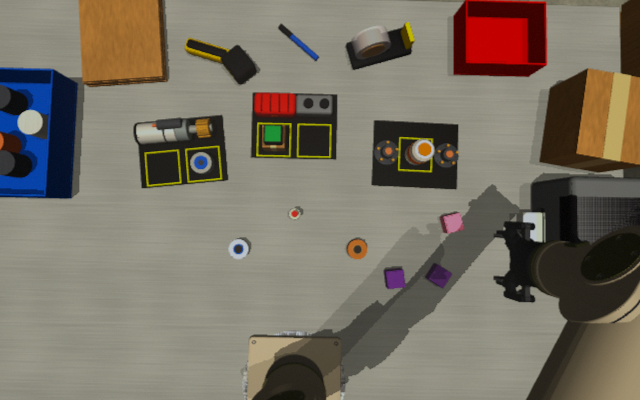

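View pics/j_scene.png

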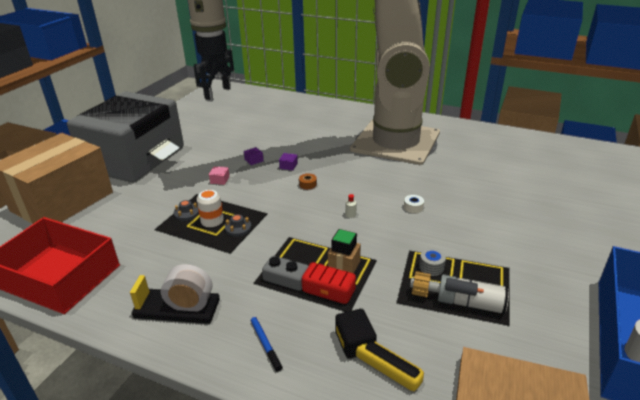

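Everything is in place: relay on carton at (273,134), filter at (417,150) and pulley at (201,162) in the top view. All are upright and within about 4 mm of their outline centres, and the bystanders haven't moved. I'll hand in the job.

```bash
python3 -m creep '[[0,0,0,0,0,0,90],[0,0,0,0,0,0,90],[0,0,0,0,0,0,90],[0,0,0,0,0,0,90]]'; python3 -c "
from bench import order
print(order.finish_job())"
```

```text
t: 32.77
tool_pos: [0.351, -0.3974, 0.3943]
orientation: [1.21, 1.208, -1.21]
wrist_force: [0.3, -0.8, -0.3]
width: 0.0769
the job is handed in; nothing more can be done
None
```

The order is set out and handed in at about 33 s. I placed things in the order you listed: the carton beside the red lens with the relay on it, then the oil filter between the hubs, then the belt pulley beside the gear end.

Last checks, from the top camera:

| Item | Result |
|---|---|
| Carton | about 4 mm from its outline's centre, measured before the pulley went in; its position under the relay is inferred from the relay's unchanged reading |
| Relay | within 1 mm of the carton's centre |
| Filter | under 1 mm off by its orange cap, about 3.5 mm off by the depth outline |
| Pulley | about 2.5 mm off |
| Glue bottle, tape roll, label roll | where they stood, within 2 mm |

- **Upright:** everything stood upright and clear of the gripper in both views.
- **Disagreement:** the two filter readings differ by about 3–4 mm. The depth one probably caught part of the can's shoulder. The other offsets may partly be the camera calibration, which is good to about 2 mm.
- **Forces:** wrist force readings never exceeded about 25 N. They were taken between moves, so brief peaks would not show.

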